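Release the latched valve key

ROBOT

A 6-joint arm with a two-finger parallel gripper is mounted at the origin on a cart in front of the work surface, level with it; the furniture and walls round the work are solid. World frame = base frame: x ahead of the robot, y to its left, z up, the work surface at z = 0. Lengths are in m, angles in rad, forces in N, time in s.
With the tool pointing down it reaches from about 0.225 to 0.875 m from the base axis. Payload 3.4 kg.
Tool frame: the origin (TCP) lies on the centre line of the jaws, within the pads' length; the fingertips stand 11 mm ahead of it and the grasp point (between the pads) lies 8 mm behind it; z points along the fingers, y is the line along which they close (so a half turn about z gives the same grasp; the last joint's range is limited). The gripper opens to 85 mm and grips with 20 to 120 N. Pads are 22 mm wide; open, the fingers measure 114 mm over their backs; the gripper's body (76 mm by 85 mm) begins 54 mm behind the grasp point. The pads swing forward as they close: fully open they stand 13 mm farther back than shut.
Start: joints at [1.102, 0.276, 1.505, -0, 1.361, -0.121], TCP at [0.196, 0.541, 0.22] pointing down, gripper open.
Joint ranges: [-2.89, 2.89], [-0.75, 2.08], [0.22, 2.7], [-1.18, 4.32], [0.11, 2.71], [-2.7, 2.7]. Speed limits (rad/s): [2.57, 2.57, 3.14, 3.14, 3.14, 3.14].

INTERFACE

Orientations are given as a unit quaternion [w, x, y, z].
In Python, from rig import manip, eyes, job gives the robot as it stands.
- The arm moves only by the tool drive_tool, never from a script. Its argument "rows" is a list of rows, each a list of 3 entries, a list of its own where there are three numbers: the turn, a rotation vector about the world's x, y, z in rad, then the shift along the world's x, y, z in cm, then the finger opening in cm, from 0 to 8.54. A call has 1 to 8 rows; each row shifts and turns the commanded pose from where the row before left it; what a row does not reach is not made up. A row lasts 1/8 s, in which the tool goes at most 62.5 mm and 10.7 degrees, less where a joint would pass 70% of its speed; a pose out of reach is approached as far as the arm can. A call is refused whole if a number of a shift passes 6.25 or a number of a turn 0.188, either way. A call with a gripper value outside its range is refused whole. The fingers move at their own pace and stop on an object; "force" is the grip in N (left out, the last holds). Time passes only in rows, so rows that do not move let the fingers close. It gives the time, the measured TCP pose, the force, the opening and the grip force at its end, in the units of the state.
- manip.get_state(): the state, without advancing time (a new reading comes with each control period).
- eyes.get_image(name): name is "scene" or "top" or "wrist"; returns the picture (420x560x3 uint8, red, green, blue); there is no depth.
- eyes.get_calibration(name): a dict with "camera_matrix" (3x3 intrinsics, pixels), "view" (4x4, takes a point from world to camera coordinates). Camera axes: x right, y up, looking along -z (the intrinsics and any distortion apply to the point x, -y, -z); pixel columns grow to the right and rows downward; lengths in m; the calibration is good to about 2 mm. The wrist camera is an equidistant fisheye: a pixel r from the principal point sees the ray r / f radians off the axis. A picture is of the moment at which its call begins: read the wrist's pose just before it. get_calibration takes no time and is no camera call; for the wrist camera it gives the pose at the moment of the call.
- job.sign_off(): hands the job in; it is judged then, once.
The state is a dict: "clock": time; "qpos": joint angles; "qd": joint speeds; "effort": joint torques, N m; "position": TCP position; "ee_rot": TCP orientation; "contact_force": force on the tool from outside, world axes, zero at the start; "moment": the same for the moment, N m; "width": finger opening in m; "gripper_force": force on a finger pad.
Only numpy, scipy, OpenCV 4.12 (cv2) and the standard library are available. Lean on these libraries where they do the work, as an engineer would, in place of code of your own. Each camera call takes 0.05 s, during which the arm holds its last target. There are 200 camera calls.

TASK

The grey valve box has a row of four identical keys, and one of them has been left latched down. Tap each key lightly with the fingertips, one after another from the left end of the row to the right end as seen from the robot, to feel which one is already down; then press that key further in until it unlatches, and let it spring up level with the others. Do not push any of the keys that are up down as far as the latched one, and leave the other things on the bench where they lie.

Things in the scene. Friction and masses are not known exactly. Their poses are not given: they have to be found in the camera images.
- keybox: fixed grey sheet-metal valve key box, 100 deep (x) x 232 long (y) x 46 mm high, turned up to 0.3 rad, brass air fittings stick out 18 mm at its back. Origin: centre of its underside, on the bench; z up, x to its back, y along the row of keys to its left end. Flat top at 46 mm with 3 mm high black bezels round the keys; keys 48 mm apart
- key_1: far left of the four identical square grey keys, 26 x 26 mm, at y = +72 mm of the box. Origin: centre of the key's flat top; axes as the box. Moves straight down only. Top above bench: up 58 mm, latched 52, end of travel 49. Up key: yields from 1.5 N, +0.5 N per mm, springs back. Latched key (any one of the four): no give below 4.5 N; pushed 2 mm deeper (6 N) it unlatches and rises when let go
- key_2: second from the left of the four identical square grey keys, 26 x 26 mm, at y = +24 mm of the box. Origin: centre of the key's flat top; axes as the box. Moves straight down only. Top above bench: up 58 mm, latched 52, end of travel 49. Up key: yields from 1.5 N, +0.5 N per mm, springs back. Latched key (any one of the four): no give below 4.5 N; pushed 2 mm deeper (6 N) it unlatches and rises when let go
- key_3: third from the left of the four identical square grey keys, 26 x 26 mm, at y = -24 mm of the box. Origin: centre of the key's flat top; axes as the box. Moves straight down only. Top above bench: up 58 mm, latched 52, end of travel 49. Up key: yields from 1.5 N, +0.5 N per mm, springs back. Latched key (any one of the four): no give below 4.5 N; pushed 2 mm deeper (6 N) it unlatches and rises when let go
- key_4: far right of the four identical square grey keys, 26 x 26 mm, at y = -72 mm of the box. Origin: centre of the key's flat top; axes as the box. Moves straight down only. Top above bench: up 58 mm, latched 52, end of travel 49. Up key: yields from 1.5 N, +0.5 N per mm, springs back. Latched key (any one of the four): no give below 4.5 N; pushed 2 mm deeper (6 N) it unlatches and rises when let go
- pen_blue: white pen, 145 mm long, 9 mm high, loose on the bench in front of the box; origin: centre of its underside
- wafer_tweezers: steel tweezers, 130 mm long, 9 mm high, loose in front of the box; origin: centre of the underside
- kf_centring: black and metal centring ring, 43 mm across, 8 mm high, loose behind the box; origin: centre of the underside
- kf_blank_25: metal blank flange, 40 mm across, 16 mm high, loose behind the box; origin: centre of the underside
- petri_dish: covered glass dish, 64 mm across, 14 mm high, loose behind the box; origin: centre of the underside
- wafer_shipper: round bluish wafer shipper, 109 mm across, 16 mm high, loose on the bench to the right; origin: centre of the underside

How it is judged:
On the way, in this order (a step that is already met when the one before it is completed fails the run):
1. the far left key is tapped (contact force between the fingers and key_1 above 0.4 N), for 0.03 s.
2. the second from the left key is tapped (contact force between the fingers and key_2 above 0.4 N), for 0.03 s.
3. the third from the left key is tapped (contact force between the fingers and key_3 above 0.4 N), for 0.03 s.
4. the far right key is tapped (contact force between the fingers and key_4 above 0.4 N), for 0.03 s.
5. the latched key has been released: all four keys are up (z of each of key_1, key_2, key_3, key_4 in the frame of keybox above 0.0565 m), for 0.2 s.
At the end, for the whole second after the job is handed in: All four keys stand up, their tops at least 56.5 mm above the bench (58 mm is fully up), and the loose things lie within 15 mm of where they were (all of step 5 and distance of each of pen_blue, wafer_tweezers, kf_centring, kf_blank_25, petri_dish, wafer_shipper from where it was at the start of the episode below 0.015 m); the robot touches nothing.
It fails at once if two keys are down at once (tops below 53.5 mm): a key that was up was pushed down while the latched one was still down (z of each of key_1, key_2 in the frame of keybox below 0.0535 m or z of each of key_1, key_3 in the frame of keybox below 0.0535 m or z of each of key_1, key_4 in the frame of keybox below 0.0535 m or z of each of key_2, key_3 in the frame of keybox below 0.0535 m or z of each of key_2, key_4 in the frame of keybox below 0.0535 m or z of each of key_3, key_4 in the frame of keybox below 0.0535 m).
It fails at once if one of the other loose things was moved by more than 15 mm, or lifted (distance of any of pen_blue, wafer_tweezers, kf_centring, kf_blank_25, petri_dish, wafer_shipper from where it was at the start of the episode above 0.015 m).
It also fails if it takes over 46 s, if anything falls off the work surface, if the arm or the gripper's body presses on something with over 40 N, if the wrist force passes 120 N, or if a joint passes its speed limit or range.

## Working session

There is one attempt and no reset: what is moved stays moved. The work goes in short steps, Python scripts to look and compute and a tool call to move; the robot and the scene stay as the last step left them, time stands still between calls to the robot, and variables do not carry over. Pictures are saved under pics/ and viewed, at most 10 in all, crops included, and the job is handed in when it is done.

Besides the shell and the picture viewer there is one more tool, called after ">>>" as a command line: name --argument value ..., lists and objects as JSON in quotes. drive_tool: Moves the arm, as the interface text tells. Its arguments: {"type":"object","properties":{"rows":{"type":"array"},"force":{"type":"number"}},"required":["rows"]}

```bash
mkdir -p pics
python3 - <<'E'
from rig import manip,eyes,job
import cv2,numpy as np
for n in("top","scene"):
    cv2.imwrite(f"pics/{n}0.png",eyes.get_image(n)[:,:,::-1])
    c=eyes.get_calibration(n);print(n,np.round(c["camera_matrix"],1).tolist(),np.round(c["view"],3).tolist())
s=manip.get_state();print(s)
E
```

```text
top [[465.3, 0.0, 280.4], [0.0, 465.3, 210.6], [0.0, 0.0, 1.0]] [[0.029, -1.0, -0.002, 0.083], [0.98, 0.028, 0.195, -0.578], [-0.195, -0.007, 0.981, -0.883], [0.0, 0.0, 0.0, 1.0]]
scene [[379.8, 0.0, 279.2], [0.0, 379.8, 205.2], [0.0, 0.0, 1.0]] [[0.47, -0.882, 0.013, -0.195], [0.653, 0.358, 0.668, -0.435], [-0.594, -0.305, 0.744, -0.57], [0.0, 0.0, 0.0, 1.0]]
{'clock': 0.1, 'qpos': array([ 1.10200147e+00,  2.76554952e-01,  1.50600814e+00,  1.03567965e-05,
        1.36070580e+00, -1.21029113e-01]), 'qd': array([-0.00019925, -0.00023132, -0.0057464 , -0.00035746, -0.00196904,
       -0.00013586]), 'effort': array([ 2.13821149e-03, -4.17699337e+01, -2.46404797e+01, -9.05240154e-05,
        5.84055248e-03, -4.85760722e-06]), 'position': array([0.19575327, 0.54013219, 0.21901236]), 'ee_rot': array([-2.48448233e-04,  1.73008969e-01,  9.84919892e-01, -8.00461101e-04]), 'contact_force': array([-0.05357581, -0.24195994, -0.58501347]), 'moment': array([-0.00259333, -0.04422374, -0.00495139]), 'gripper_force': 0.0, 'width': 0.08554492201395335}
```

View pics/top0.png

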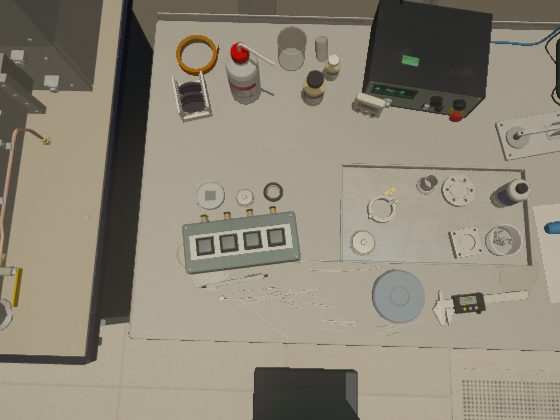

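View pics/scene0.png

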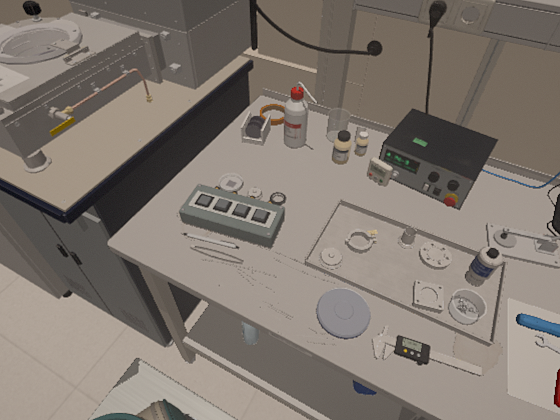

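The top view shows the box at about (240,241), with four keys near (205,246), (228,243), (252,240) and (276,237). The pen and tweezers lie in front of it near (235,280), and the three small round parts sit behind. The scene view agrees. Next I'll measure the keys and the box's top outline.

```bash
cat > h.py <<'E'
from rig import manip,eyes,job
import cv2,numpy as np
def ray(n,uv,z):
    c=eyes.get_calibration(n);K=c["camera_matrix"];V=np.array(c["view"])
    d=np.linalg.inv(K)@[uv[0],uv[1],1];d=V[:3,:3].T@(d*[1,-1,-1]);o=-V[:3,:3].T@V[:3,3]
    return o+d*(z-o[2])/d[2]
def proj(n,p):
    c=eyes.get_calibration(n);V=np.array(c["view"]);q=V[:3,:3]@p+V[:3,3];q=c["camera_matrix"]@(q*[1,-1,-1]);return q[:2]/q[2]
E
python3 - <<'E'
from h import *
im=cv2.imread("pics/top0.png")
hsv=cv2.cvtColor(im,cv2.COLOR_BGR2HSV)
g=im.max(2)
x0,y0,x1,y1=170,200,310,285
print(im[246,205],im[225,200],im[260,240],im[300,180])
# dark bezels
m=np.zeros(g.shape,np.uint8);m[y0:y1,x0:x1]=(g[y0:y1,x0:x1]<45)*255
for c in cv2.findContours(m,cv2.RETR_EXTERNAL,cv2.CHAIN_APPROX_NONE)[0]:
    if cv2.contourArea(c)>100:
        r=cv2.minAreaRect(c);print("bezel",r,np.round(ray("top",r[0],.049),4))
# key tops: brighter spot within bezel
crop=cv2.resize(im[195:290,165:315],None,fx=5,fy=5,interpolation=cv2.INTER_CUBIC)
cv2.imwrite("pics/crop.png",crop)
E
```

```text
[118 126 126] [113 127 120] [119 132 126] [148 166 174]
```

View pics/crop.png

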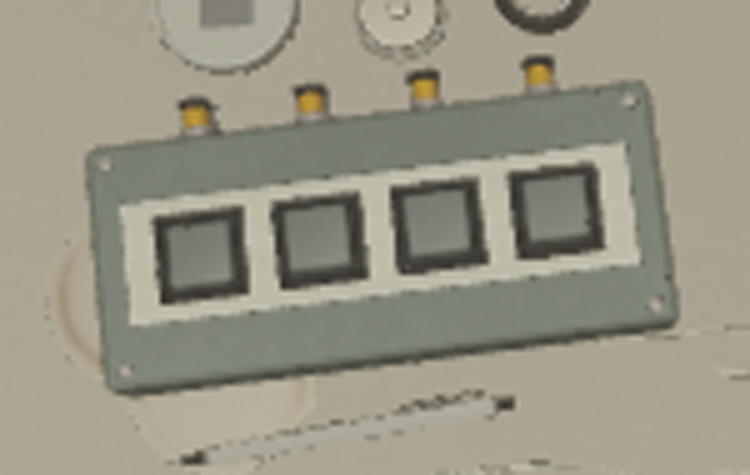

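The crop shows four dark bezels at crop (201,254), (319,240), (439,225) and (557,211), with grey keys inside. I'll use the bezel centroids at z=0.049 and check them against the 48 mm pitch.

Run:
```python
from h import *
im=cv2.imread("pics/top0.png")
big=cv2.resize(im[195:290,165:315],None,fx=5,fy=5,interpolation=cv2.INTER_CUBIC)
P=[]
m=(big.max(2)<95).astype(np.uint8)*255
for c in cv2.findContours(m,cv2.RETR_EXTERNAL,cv2.CHAIN_APPROX_NONE)[0]:
    r=cv2.minAreaRect(c)
    if 4000<cv2.contourArea(c)<14000 and 150<r[0][1]<320:
        uv=((r[0][0]+.5)/5-.5+165,(r[0][1]+.5)/5-.5+195);p=ray("top",uv,.049);P.append(p)
        print(np.round(uv,1),np.round(r[1],0),np.round(p,4))
P=np.array(sorted(P,key=lambda p:-p[1]));print(np.linalg.norm(np.diff(P,axis=0),axis=1))
d=P[0]-P[-1];print("yaw",np.arctan2(-d[0],d[1]),"centre",P.mean(0),"scene proj",[proj("scene",p) for p in P])
# line fit
k=np.polyfit([72,24,-24,-72],P[:,:2],1);print(k)
print("keys",[np.round(k[0]*y+k[1],4) for y in(72,24,-24,-72)])
```

```text
[204.7 245.7] [87. 91.] [0.5008 0.2489 0.049 ]
[228.5 242.6] [87. 90.] [0.5085 0.2015 0.049 ]
[251.9 239.7] [88. 90.] [0.5157 0.1547 0.049 ]
[275.7 236.9] [89. 88.] [0.5227 0.1071 0.049 ]
[0.04801846 0.04736949 0.0481214 ]
yaw 0.1533760180129726 centre [0.5119055  0.17806045 0.049     ] scene proj [array([204.33763209, 199.45011631]), array([222.75028401, 204.45271195]), array([241.25474933, 209.61156727]), array([260.446988  , 215.05061805])]
[[-1.52014443e-04  9.83933061e-04]
 [ 5.11905504e-01  1.78060448e-01]]
keys [array([0.501 , 0.2489]), array([0.5083, 0.2017]), array([0.5156, 0.1544]), array([0.5229, 0.1072])]
```

Pitch is 48 mm, yaw is 0.153 rad, and the scene projections land on the keys, so the measurement holds. Next I'll move above key 1, closing the fingers and aligning the tool with the row.

>>> drive_tool --rows '[[[0,0,0.0625],[3.8,-3.6,0],0],[[0,0,0.0625],[3.8,-3.6,0],0],[[0,0,0.0625],[3.8,-3.6,0],0],[[0,0,0.0625],[3.8,-3.6,0],0],[[0,0,0.0625],[3.8,-3.6,0],0],[[0,0,0.0625],[3.8,-3.6,0],0],[[0,0,0.0625],[3.8,-3.6,0],0],[[0,0,0.0625],[3.8,-3.6,0],0]]'

```text
clock: 1.1
position: [0.5009, 0.2512, 0.2195]
ee_rot: [-0.0, -0.077, 0.997, 0.0]
contact_force: [-0.5, 0.5, 0.2]
width: 0.0001
gripper_force: 0.0
```

>>> drive_tool --rows '[[[0,0,0],[0,0,0],0],[[0,0,0],[0,0,0],0],[[0,0,0],[0,0,0],0]]'

```text
clock: 1.48
position: [0.4989, 0.2535, 0.2197]
ee_rot: [-0.0, -0.077, 0.997, 0.0]
contact_force: [0.3, 0.1, 0.0]
width: -0.0001
gripper_force: 0.0
```

>>> drive_tool --rows '[[[0,0,0],[0.2,-0.4,-4],0],[[0,0,0],[0,0,-4],0],[[0,0,0],[0,0,-3],0],[[0,0,0],[0,0,-2],0],[[0,0,0],[0,0,0],0],[[0,0,0],[0,0,0],0]]'

```text
clock: 2.22
position: [0.5022, 0.2495, 0.0908]
ee_rot: [0.001, -0.077, 0.997, 0.0]
contact_force: [1.0, -0.2, -0.2]
width: 0.0
gripper_force: 0.0
```

Run:
```python
from h import *
print(manip.get_state()["position"])
im=eyes.get_image("scene")[:,:,::-1]
w=eyes.get_image("wrist")[:,:,::-1]
a=cv2.resize(im[140:260,150:310],(560,420),interpolation=cv2.INTER_CUBIC)
cv2.imwrite("pics/s1.png",cv2.resize(np.hstack([a,w]),(800,300)))
```

```text
[0.50222455 0.24949558 0.09080111]
```

View pics/s1.png

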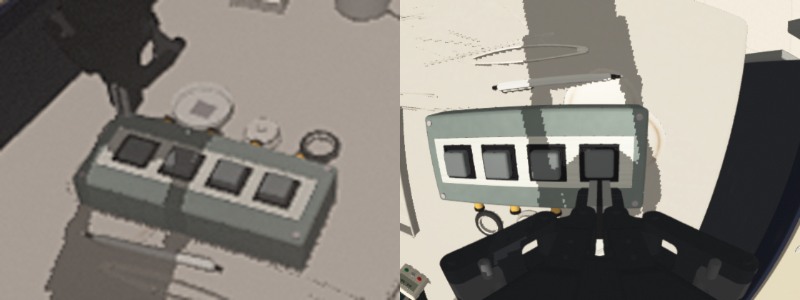

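The scene half shows the closed fingertips above and behind key 1, near scene pixel (199,185). The wrist half shows them lined up on the column of the far-left key. I'll check that pixel against the projected tip.

Run:
```python
from h import *
for z in(.078,.08,.09): print(proj("scene",np.array([.5022,.2495,z])))
print(proj("scene",np.array([.501,.2489,.058])))
```

```text
[202.83247938 190.53288748]
[202.71553291 189.93476118]
[202.12484914 186.9136911 ]
[203.89106198 196.81772346]
```

The pixel is roughly consistent, with the tip perhaps slightly higher or farther back. I'll descend in small steps and watch the force.

>>> drive_tool --rows '[[[0,0,0],[-0.1,0,-1],0],[[0,0,0],[0,0,-0.8],0],[[0,0,0],[0,0,0],0],[[0,0,0],[0,0,0],0]]'

```text
clock: 2.82
position: [0.5011, 0.2486, 0.0717]
ee_rot: [-0.0, -0.076, 0.997, 0.0]
contact_force: [0.2, 0.5, -0.9]
width: -0.0001
gripper_force: 0.0
```

Run:
```python
from h import *
s=manip.get_state();print(s["position"],s["contact_force"])
im=eyes.get_image("scene")[:,:,::-1]
t=eyes.get_image("top")[:,:,::-1]
w=eyes.get_image("wrist")[:,:,::-1]
a=cv2.resize(im[150:240,170:290],(560,420),interpolation=cv2.INTER_CUBIC)
cv2.imwrite("pics/s2.png",cv2.resize(np.hstack([a,w]),(800,300)))
```

```text
[0.50106181 0.24855181 0.07171323] [ 0.23814793  0.45802305 -0.9130872 ]
```

View pics/s2.png

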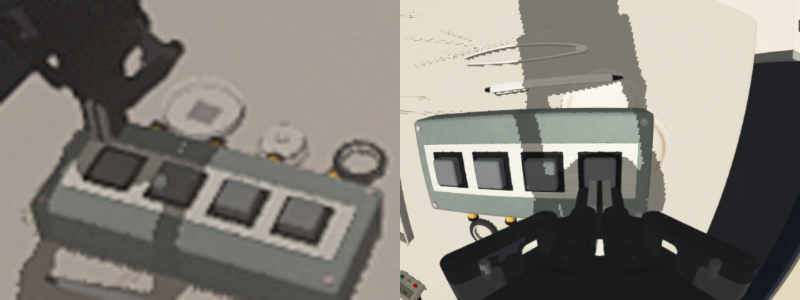

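The scene half shows the fingertips ending near the back edge of key 1, at about scene (201.5,192), which is about 4 px above the expected point. In the wrist half they end at about wrist pixel (280,252). I'll triangulate the tip from these two views.

Run:
```python
from h import *
c=eyes.get_calibration("wrist");K=np.array(c["camera_matrix"]);V=np.array(c["view"])
def wp(p):
    q=(V[:3,:3]@p+V[:3,3])*[1,-1,-1];th=np.arctan2(np.hypot(*q[:2]),q[2]);u=q[:2]/np.hypot(*q[:2])
    return K[:2,2]+K[0,0]*th*u
s=manip.get_state()["position"]
for dz in(0,.005,.011,.02):
    p=s-[0,0,dz];print(dz,"wrist",wp(p),"scene",proj("scene",p))
for k in([.501,.2489],[.5083,.2017],[.5229,.1072]):
    print("key58",wp(np.array(k+[.058])),"bez",wp(np.array(k+[.049])),"key52",wp(np.array(k+[.052])))
cv2.imwrite("pics/s3.png",np.hstack([cv2.resize(eyes.get_image("wrist")[190:290,220:340,::-1],None,fx=3.3,fy=3.3,interpolation=cv2.INTER_CUBIC),cv2.resize(eyes.get_image("scene")[160:260,170:290,::-1],None,fx=3.3,fy=3.3,interpolation=cv2.INTER_CUBIC)]))
```

```text
0 wrist [279.74127562 259.70666537] scene [203.24254872 192.69901068]
0.005 wrist [279.7098837  255.78165651] scene [203.53032003 194.17053926]
0.011 wrist [279.67428263 251.33455253] scene [203.87249815 195.92027896]
0.02 wrist [279.6247334  245.15248297] scene [204.37943326 198.51250927]
key58 [280.19543853 248.88068234] bez [280.12351103 242.89317732] key52 [280.14679624 244.83013265]
key58 [196.68573448 248.18065633] bez [200.16545842 242.37127566] key52 [199.03635911 244.25312252]
key58 [ 62.65646724 243.42173094] bez [ 69.77273608 238.64739186] key52 [ 67.44249836 240.20495672]
```

View pics/s3.png

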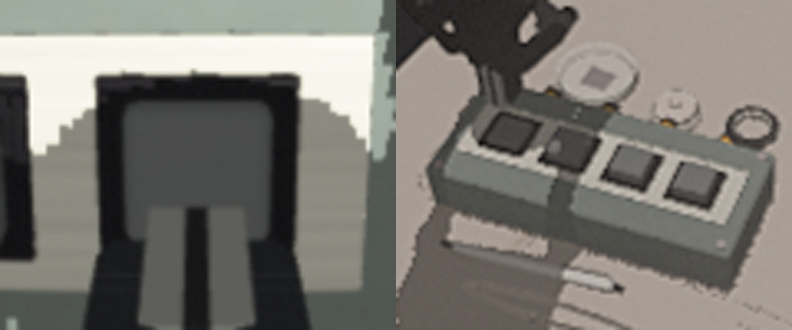

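Force is the deciding cue, so I'll step down 1.5 mm at a time.

>>> drive_tool --rows '[[[0,0,0],[0,0,-0.15],0],[[0,0,0],[0,0,0],0],[[0,0,0],[0,0,0],0]]'

```text
clock: 3.45
position: [0.501, 0.2486, 0.0703]
ee_rot: [-0.0, -0.076, 0.997, 0.0]
contact_force: [-0.1, -0.4, -0.2]
width: -0.0
gripper_force: 0.0
```

>>> drive_tool --rows '[[[0,0,0],[0,0,-0.15],0],[[0,0,0],[0,0,0],0],[[0,0,0],[0,0,0],0]]'

```text
clock: 3.82
position: [0.501, 0.2486, 0.0688]
ee_rot: [-0.0, -0.076, 0.997, 0.0]
contact_force: [0.0, 1.1, 0.3]
width: 0.0002
gripper_force: 0.0
```

>>> drive_tool --rows '[[[0,0,0],[0,0,-0.1],0],[[0,0,0],[0,0,0],0],[[0,0,0],[0,0,0],0]]'

```text
clock: 4.2
position: [0.501, 0.2486, 0.0678]
ee_rot: [-0.0, -0.076, 0.997, 0.0]
contact_force: [-0.5, 0.6, 0.1]
width: -0.0002
gripper_force: 0.0
```

>>> drive_tool --rows '[[[0,0,0],[0,0,-0.1],0],[[0,0,0],[0,0,0],0],[[0,0,0],[0,0,0],0]]'

```text
clock: 4.58
position: [0.501, 0.2486, 0.0668]
ee_rot: [-0.0, -0.076, 0.997, 0.0]
contact_force: [-0.1, 0.1, -0.1]
width: -0.0002
gripper_force: 0.0
```

>>> drive_tool --rows '[[[0,0,0],[0,0,-0.1],0],[[0,0,0],[0,0,0],0],[[0,0,0],[0,0,0],0]]'

```text
clock: 4.95
position: [0.501, 0.2486, 0.0658]
ee_rot: [-0.0, -0.076, 0.997, 0.0]
contact_force: [0.2, 0.3, -0.1]
width: 0.0003
gripper_force: 0.0
```

>>> drive_tool --rows '[[[0,0,0],[0,0,-0.1],0],[[0,0,0],[0,0,0],0],[[0,0,0],[0,0,0],0]]'

```text
clock: 5.32
position: [0.501, 0.2486, 0.0648]
ee_rot: [-0.0, -0.076, 0.997, 0.0]
contact_force: [0.3, -0.4, -0.1]
width: 0.0001
gripper_force: 0.0
```

>>> drive_tool --rows '[[[0,0,0],[0,0,-0.1],0],[[0,0,0],[0,0,0],0],[[0,0,0],[0,0,0],0]]'

```text
clock: 5.7
position: [0.501, 0.2486, 0.0638]
ee_rot: [-0.0, -0.076, 0.997, 0.0]
contact_force: [-0.1, 0.1, -1.1]
width: 0.0002
gripper_force: 0.0
```

>>> drive_tool --rows '[[[0,0,0],[0,0,-0.05],0],[[0,0,0],[0,0,0],0],[[0,0,0],[0,0,0],0]]'

```text
clock: 6.08
position: [0.501, 0.2486, 0.0633]
ee_rot: [0.0, -0.076, 0.997, 0.0]
contact_force: [0.2, 0.5, 0.5]
width: 0.0002
gripper_force: 0.0
```

>>> drive_tool --rows '[[[0,0,0],[0,0,-0.05],0],[[0,0,0],[0,0,0],0],[[0,0,0],[0,0,0],0]]'

```text
clock: 6.45
position: [0.501, 0.2486, 0.0628]
ee_rot: [0.0, -0.076, 0.997, 0.0]
contact_force: [-0.4, 1.2, 0.1]
width: 0.0
gripper_force: 0.0
```

>>> drive_tool --rows '[[[0,0,0],[0,0,-0.05],0],[[0,0,0],[0,0,0],0]]'

```text
clock: 6.7
position: [0.501, 0.2486, 0.0623]
ee_rot: [-0.0, -0.076, 0.997, 0.0]
contact_force: [0.2, -0.3, 0.2]
width: -0.0002
gripper_force: 0.0
```

>>> drive_tool --rows '[[[0,0,0],[0,0,-0.05],0],[[0,0,0],[0,0,0],0]]'

```text
clock: 6.95
position: [0.5009, 0.2486, 0.0618]
ee_rot: [-0.0, -0.076, 0.997, 0.0]
contact_force: [-0.3, -0.4, 0.2]
width: -0.0
gripper_force: 0.0
```

No contact even at a nominal tip height of 50.8 mm, so the tip really is higher than stated. I'll look again.

Run:
```python
from h import *
c=eyes.get_calibration("wrist");print(np.round(np.array(c["view"]),3).tolist(),c["camera_matrix"])
cv2.imwrite("pics/s4.png",np.hstack([cv2.resize(eyes.get_image("wrist")[190:290,220:340,::-1],None,fx=3.3,fy=3.3,interpolation=cv2.INTER_CUBIC),cv2.resize(eyes.get_image("scene")[160:260,170:290,::-1],None,fx=3.3,fy=3.3,interpolation=cv2.INTER_CUBIC)]))
```

```text
[[-0.152, 0.988, 0.001, -0.169], [-0.949, -0.146, -0.281, 0.504], [-0.277, -0.044, 0.96, -0.077], [0.0, 0.0, 0.0, 1.0]] [[325.1922621    0.         279.06854324]
 [  0.         325.1922621  211.22908054]
 [  0.           0.           1.        ]]
```

View pics/s4.png

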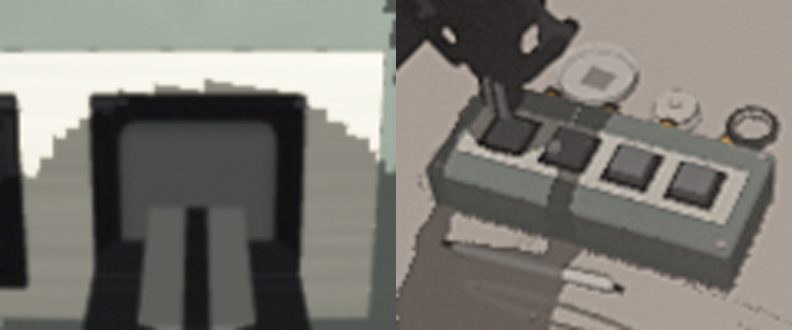

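The wrist crop shows key 1's top sitting low in its bezel, with the tip end near wrist (280,252). The scene crop shows the tip still slightly clear of the key, at about (201.5,196). I'll keep stepping down slowly.

>>> drive_tool --rows '[[[0,0,0],[0,0,-0.05],0],[[0,0,0],[0,0,0],0]]'

```text
clock: 7.3
position: [0.5009, 0.2486, 0.0612]
ee_rot: [-0.0, -0.076, 0.997, 0.0]
contact_force: [-0.0, -1.0, -0.5]
width: -0.0001
gripper_force: 0.0
```

>>> drive_tool --rows '[[[0,0,0],[0,0,-0.05],0],[[0,0,0],[0,0,0],0]]'

```text
clock: 7.55
position: [0.501, 0.2486, 0.0608]
ee_rot: [-0.0, -0.076, 0.997, 0.0]
contact_force: [-0.3, -0.4, 0.5]
width: 0.0003
gripper_force: 0.0
```

>>> drive_tool --rows '[[[0,0,0],[0,0,-0.05],0],[[0,0,0],[0,0,0],0]]'

```text
clock: 7.8
position: [0.5009, 0.2486, 0.0603]
ee_rot: [-0.0, -0.076, 0.997, 0.0]
contact_force: [-0.3, 0.7, 0.1]
width: 0.0003
gripper_force: 0.0
```

>>> drive_tool --rows '[[[0,0,0],[0,0,-0.05],0],[[0,0,0],[0,0,0],0]]'

```text
clock: 8.05
position: [0.5009, 0.2486, 0.0598]
ee_rot: [-0.0, -0.076, 0.997, 0.0]
contact_force: [1.2, 0.1, 0.3]
width: 0.0001
gripper_force: 0.0
```

>>> drive_tool --rows '[[[0,0,0],[0,0,-0.1],0],[[0,0,0],[0,0,0],0]]'

```text
clock: 8.3
position: [0.5009, 0.2486, 0.0587]
ee_rot: [-0.0, -0.076, 0.997, 0.0]
contact_force: [1.0, -0.8, -0.6]
width: 0.0
gripper_force: 0.0
```

>>> drive_tool --rows '[[[0,0,0],[0,0,-0.1],0],[[0,0,0],[0,0,0],0]]'

```text
clock: 8.55
position: [0.5009, 0.2486, 0.0577]
ee_rot: [-0.0, -0.076, 0.997, 0.0]
contact_force: [-0.6, 0.4, -0.5]
width: -0.0001
gripper_force: 0.0
```

>>> drive_tool --rows '[[[0,0,0],[0,0,-0.1],0],[[0,0,0],[0,0,0],0]]'

```text
clock: 8.8
position: [0.5009, 0.2486, 0.0567]
ee_rot: [-0.0, -0.076, 0.997, 0.0]
contact_force: [0.1, 0.9, 0.4]
width: -0.0001
gripper_force: 0.0
```

Still nothing, so the tip is well short of its nominal position. My two-view estimate puts it about 8–16 mm behind the TCP. I'll continue in 1 mm steps.

>>> drive_tool --rows '[[[0,0,0],[0,0,-0.1],0],[[0,0,0],[0,0,0],0]]'

```text
clock: 9.05
position: [0.5009, 0.2486, 0.0557]
ee_rot: [-0.0, -0.076, 0.997, 0.0]
contact_force: [0.3, 0.3, -0.9]
width: 0.0002
gripper_force: 0.0
```

>>> drive_tool --rows '[[[0,0,0],[0,0,-0.1],0],[[0,0,0],[0,0,0],0]]'

```text
clock: 9.3
position: [0.5009, 0.2486, 0.0547]
ee_rot: [-0.0, -0.076, 0.997, 0.0]
contact_force: [0.2, 0.2, 0.3]
width: -0.0001
gripper_force: 0.0
```

>>> drive_tool --rows '[[[0,0,0],[0,0,-0.1],0],[[0,0,0],[0,0,0],0]]'

```text
clock: 9.55
position: [0.5009, 0.2486, 0.0537]
ee_rot: [-0.0, -0.076, 0.997, 0.0]
contact_force: [0.2, 0.6, 0.0]
width: 0.0003
gripper_force: 0.0
```

Run:
```python
from h import *
s=manip.get_state();print(s["position"],s["contact_force"],s["effort"],s["moment"])
cv2.imwrite("pics/s5.png",np.hstack([cv2.resize(eyes.get_image("wrist")[190:290,220:340,::-1],None,fx=3.3,fy=3.3,interpolation=cv2.INTER_CUBIC),cv2.resize(eyes.get_image("scene")[170:230,180:252,::-1],None,fx=5.5,fy=5.5,interpolation=cv2.INTER_CUBIC)]))
```

```text
[0.50090581 0.24857663 0.05373528] [0.22798227 0.64545247 0.04670838] [-2.88857103e-03 -4.33375955e+01 -1.92826635e+01  9.32583043e-05
 -6.56718839e-03  3.18249107e-06] [-0.03128818  0.02114907 -0.02443937]
```

View pics/s5.png

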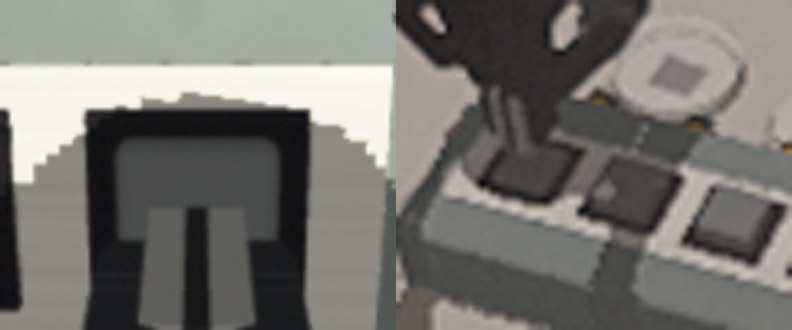

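The scene crop shows the tip still above key 1's back half, at about scene (201.6,197). Using the 22 mm pad width, the wrist ray puts the tip about 10–15 mm above the key. I'll continue.

>>> drive_tool --rows '[[[0,0,0],[0,0,-0.1],0],[[0,0,0],[0,0,0],0]]'

```text
clock: 9.9
position: [0.5009, 0.2486, 0.0527]
ee_rot: [-0.0, -0.076, 0.997, 0.0]
contact_force: [1.0, -0.7, 0.3]
width: -0.0001
gripper_force: 0.0
```

>>> drive_tool --rows '[[[0,0,0],[0,0,-0.1],0],[[0,0,0],[0,0,0],0]]'

```text
clock: 10.15
position: [0.5009, 0.2486, 0.0517]
ee_rot: [-0.0, -0.076, 0.997, 0.0]
contact_force: [0.7, 0.7, -0.2]
width: 0.0002
gripper_force: 0.0
```

>>> drive_tool --rows '[[[0,0,0],[0,0,-0.1],0],[[0,0,0],[0,0,0],0]]'

```text
clock: 10.4
position: [0.5009, 0.2486, 0.0508]
ee_rot: [-0.0, -0.076, 0.997, 0.0]
contact_force: [1.5, -0.4, 0.4]
width: -0.0001
gripper_force: 0.0
```

>>> drive_tool --rows '[[[0,0,0],[0,0,-0.1],0],[[0,0,0],[0,0,0],0]]'

```text
clock: 10.65
position: [0.5009, 0.2486, 0.0497]
ee_rot: [-0.0, -0.076, 0.997, 0.0]
contact_force: [-0.2, -0.2, 0.1]
width: -0.0001
gripper_force: 0.0
```

>>> drive_tool --rows '[[[0,0,0],[0,0,-0.1],0],[[0,0,0],[0,0,0],0]]'

```text
clock: 10.9
position: [0.5009, 0.2486, 0.0488]
ee_rot: [-0.0, -0.076, 0.997, 0.0]
contact_force: [0.1, 0.3, -0.3]
width: -0.0002
gripper_force: 0.0
```

>>> drive_tool --rows '[[[0,0,0],[0,0,-0.1],0],[[0,0,0],[0,0,0],0]]'

```text
clock: 11.15
position: [0.5009, 0.2486, 0.0477]
ee_rot: [-0.0, -0.076, 0.997, 0.0]
contact_force: [1.0, 0.6, 0.1]
width: -0.0001
gripper_force: 0.0
```

>>> drive_tool --rows '[[[0,0,0],[0,0,-0.1],0],[[0,0,0],[0,0,0],0]]'

```text
clock: 11.4
position: [0.5009, 0.2486, 0.0467]
ee_rot: [-0.0, -0.076, 0.997, 0.0]
contact_force: [0.8, 1.0, -0.5]
width: -0.0003
gripper_force: 0.0
```

>>> drive_tool --rows '[[[0,0,0],[0,0,-0.1],0],[[0,0,0],[0,0,0],0]]'

```text
clock: 11.65
position: [0.5009, 0.2486, 0.0458]
ee_rot: [-0.0, -0.076, 0.997, 0.0]
contact_force: [1.5, -0.7, 0.4]
width: 0.0001
gripper_force: 0.0
```

>>> drive_tool --rows '[[[0,0,0],[0,0,-0.1],0],[[0,0,0],[0,0,0],0]]'

```text
clock: 11.9
position: [0.5009, 0.2486, 0.0447]
ee_rot: [-0.0, -0.076, 0.997, 0.0]
contact_force: [-0.0, 0.1, -0.2]
width: -0.0
gripper_force: 0.0
```

>>> drive_tool --rows '[[[0,0,0],[0,0,-0.1],0],[[0,0,0],[0,0,0],0]]'

```text
clock: 12.15
position: [0.5009, 0.2486, 0.0437]
ee_rot: [-0.0, -0.076, 0.997, 0.0]
contact_force: [1.1, -0.4, -0.3]
width: 0.0005
gripper_force: 0.0
```

>>> drive_tool --rows '[[[0,0,0],[0,0,-0.1],0],[[0,0,0],[0,0,0],0]]'

```text
clock: 12.4
position: [0.5009, 0.2486, 0.0427]
ee_rot: [-0.0, -0.076, 0.997, 0.0]
contact_force: [-0.2, -0.4, -0.2]
width: 0.0002
gripper_force: 0.0
```

Run:
```python
from h import *
a=eyes.get_image("wrist")[:,:,::-1]; b=eyes.get_image("scene")[:,:,::-1]
cv2.imwrite("pics/w6.png",a);cv2.imwrite("pics/sc6.png",b)
A=cv2.resize(a[190:290,220:340],(400,333),interpolation=cv2.INTER_CUBIC)
B=cv2.resize(b[170:220,180:240],(400,333),interpolation=cv2.INTER_CUBIC)
cv2.imwrite("pics/s6.png",np.hstack([A,B]))
```

```text
(no output)
```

View pics/s6.png

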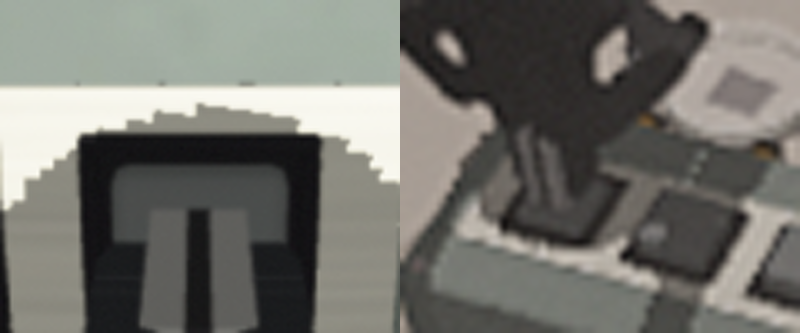

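The wrist crop shows the tip edge at about wrist (280,252.5), roughly 7 mm inside key 1's front edge. The scene crop shows the tip over the key at about scene (204,201). I'll triangulate that properly.

Run:
```python
from h import *
c=eyes.get_calibration("wrist");K=np.array(c["camera_matrix"]);V=np.array(c["view"])
def wr(uv):
    d=np.array(uv)-K[:2,2];r=np.hypot(*d);th=r/K[0,0];d=np.r_[d/r*np.sin(th),np.cos(th)]*[1,-1,-1]
    return -V[:3,:3].T@V[:3,3],V[:3,:3].T@d
tcp=manip.get_state()["position"];print(tcp)
bx=np.array([np.cos(.153),np.sin(.153)])
def at(uv,z):
    o,d=wr(uv);return o+d*(z-o[2])/d[2]
for z in(.05,.052,.055,.058,.062,.066,.07):
    p=at((280,252.5),z);print(z,"tip fwd mm",round((p-tcp)[:2]@bx*1e3,1),"scene",np.round(proj("scene",p),1))
# key front edge row 190+165/3.33, sides 220+112/3.33..220+290/3.33
for z in(.058,.052):
    L=at((220+112/3.33,190+167/3.33),z);R=at((220+290/3.33,190+167/3.33),z)
    k=np.array([.501,.2489]);print(z,"front edge fwd",(L[:2]+R[:2])/2@bx-k@bx,"width",np.linalg.norm(L-R))
for z in(.049,):
    L=at((220+80/3.33,190+135/3.33),z);R=at((220+320/3.33,190+135/3.33),z);print("bezel front fwd",(L[:2]+R[:2])/2@bx-k@bx,np.linalg.norm(L-R))
```

```text
[0.5009835  0.2485696  0.04279675]
0.05 tip fwd mm -7.2 scene [203.  201.3]
0.052 tip fwd mm -8.1 scene [202.7 200.9]
0.055 tip fwd mm -9.4 scene [202.3 200.5]
0.058 tip fwd mm -10.7 scene [201.9 200. ]
0.062 tip fwd mm -12.5 scene [201.3 199.4]
0.066 tip fwd mm -14.2 scene [200.7 198.7]
0.07 tip fwd mm -16.0 scene [200.2 198.1]
0.058 front edge fwd -0.016950470805516038 width 0.02454141613708028
0.052 front edge fwd -0.01459634753580108 width 0.025601874643515696
bezel front fwd -0.018397580517122814 0.034935879350902116
```

Key 1's apparent edge and width fit the 52 mm height, so it looks latched. With 11 mm half-wide pads the tip is at about 58 mm, so I expect contact near TCP 0.037.

>>> drive_tool --rows '[[[0,0,0],[0,0,-0.1],0],[[0,0,0],[0,0,0],0]]'

```text
clock: 12.75
position: [0.5009, 0.2486, 0.0417]
ee_rot: [-0.0, -0.076, 0.997, 0.0]
contact_force: [-0.1, 0.4, -0.1]
width: 0.0002
gripper_force: 0.0
```

>>> drive_tool --rows '[[[0,0,0],[0,0,-0.1],0],[[0,0,0],[0,0,0],0]]'

```text
clock: 13.0
position: [0.5009, 0.2486, 0.0408]
ee_rot: [-0.0, -0.076, 0.997, 0.0]
contact_force: [-0.2, 0.7, 0.6]
width: -0.0
gripper_force: 0.0
```

>>> drive_tool --rows '[[[0,0,0],[0,0,-0.1],0],[[0,0,0],[0,0,0],0]]'

```text
clock: 13.25
position: [0.501, 0.2486, 0.0402]
ee_rot: [0.0, -0.076, 0.997, 0.0]
contact_force: [-0.9, -0.0, 3.8]
width: -0.0003
gripper_force: 2.0
```

>>> drive_tool --rows '[[[0,0,0],[0,0,-0.05],0],[[0,0,0],[0,0,0],0]]'

```text
clock: 13.5
position: [0.501, 0.2486, 0.0396]
ee_rot: [0.0, -0.076, 0.997, 0.0]
contact_force: [-1.1, -0.1, 4.1]
width: -0.0003
gripper_force: 2.5
```

Stiff contact of about 4 N at TCP 0.040, so key 1 is latched. Key tops at 58 mm should then touch at a TCP height of about 0.046. On to key 2.

>>> drive_tool --rows '[[[0,0,0],[0,0,2],0],[[0,0,0],[0.73,-4.72,0],0],[[0,0,0],[0,0,-0.6],0],[[0,0,0],[0,0,-0.5],0],[[0,0,0],[0,0,0],0],[[0,0,0],[0,0,0],0]]'

```text
clock: 14.25
position: [0.5081, 0.2021, 0.0481]
ee_rot: [-0.0, -0.076, 0.997, 0.0]
contact_force: [-0.6, 0.7, 0.3]
width: 0.0001
gripper_force: 0.0
```

>>> drive_tool --rows '[[[0,0,0],[0,0,-0.15],0],[[0,0,0],[0,0,0],0]]'

```text
clock: 14.5
position: [0.5082, 0.2016, 0.0468]
ee_rot: [-0.0, -0.076, 0.997, 0.0]
contact_force: [-0.2, 0.6, -1.0]
width: 0.0001
gripper_force: 0.0
```

>>> drive_tool --rows '[[[0,0,0],[0,0,-0.1],0],[[0,0,0],[0,0,0],0]]'

```text
clock: 14.75
position: [0.5083, 0.2016, 0.046]
ee_rot: [0.0, -0.076, 0.997, 0.0]
contact_force: [-1.0, 1.0, 2.6]
width: -0.0002
gripper_force: 0.7
```

Key 2 touches 6 mm higher, so it is up. I'll press 0.5 mm more to be sure of the tap, then go to keys 3 and 4.

>>> drive_tool --rows '[[[0,0,0],[0,0,-0.05],0],[[0,0,0],[0,0,0],0],[[0,0,0],[0,0,2],0],[[0,0,0],[0.73,-4.72,0],0],[[0,0,0],[0,0,-1],0],[[0,0,0],[0,0,-0.8],0],[[0,0,0],[0,0,0],0]]'

```text
clock: 15.62
position: [0.5148, 0.1545, 0.0464]
ee_rot: [-0.001, -0.076, 0.997, -0.0]
contact_force: [-1.3, -0.4, 0.8]
width: 0.0002
gripper_force: 0.6
```

>>> drive_tool --rows '[[[0,0,0],[0,0,-0.1],0],[[0,0,0],[0,0,0],0]]'

```text
clock: 15.88
position: [0.5152, 0.1547, 0.0463]
ee_rot: [-0.0, -0.076, 0.997, 0.0]
contact_force: [-1.9, 1.0, 1.9]
width: -0.0002
gripper_force: 0.6
```

>>> drive_tool --rows '[[[0,0,0],[0,0,-0.1],0],[[0,0,0],[0,0,0],0]]'

```text
clock: 16.12
position: [0.5156, 0.1546, 0.0455]
ee_rot: [0.0, -0.076, 0.997, 0.0]
contact_force: [-1.2, -0.4, 1.0]
width: 0.0
gripper_force: 0.9
```

Key 3 is up too. Next is key 4.

>>> drive_tool --rows '[[[0,0,0],[0,0,2],0],[[0,0,0],[0.73,-4.72,0],0],[[0,0,0],[0,0,-1],0],[[0,0,0],[0,0,-0.8],0],[[0,0,0],[0,0,0],0]]'

```text
clock: 16.75
position: [0.5221, 0.1074, 0.0464]
ee_rot: [-0.001, -0.076, 0.997, -0.0]
contact_force: [-0.7, -0.7, 0.8]
width: -0.0001
gripper_force: 0.6
```

>>> drive_tool --rows '[[[0,0,0],[0,0,-0.1],0],[[0,0,0],[0,0,0],0]]'

```text
clock: 17.0
position: [0.5224, 0.1076, 0.0463]
ee_rot: [-0.0, -0.076, 0.997, 0.0]
contact_force: [-2.1, 0.2, 1.2]
width: 0.0001
gripper_force: 0.6
```

>>> drive_tool --rows '[[[0,0,0],[0,0,-0.1],0],[[0,0,0],[0,0,0],0]]'

```text
clock: 17.25
position: [0.5229, 0.1074, 0.0454]
ee_rot: [0.0, -0.076, 0.997, 0.0]
contact_force: [-0.7, 1.7, 1.8]
width: 0.0001
gripper_force: 0.9
```

Key 4 is up, so key 1 is the latched one. Back to key 1 to press it about 2.5 mm deeper and let go.

>>> drive_tool --rows '[[[0,0,0],[0,0,2.5],0],[[0,0,0],[-0.73,4.72,0],0],[[0,0,0],[-0.73,4.72,0],0],[[0,0,0],[-0.73,4.72,0],0],[[0,0,0],[0,0,0],0],[[0,0,0],[0,0,-1.5],0],[[0,0,0],[0,0,-1.2],0],[[0,0,0],[0,0,0],0]]'

```text
clock: 18.25
position: [0.5003, 0.2472, 0.0418]
ee_rot: [-0.001, -0.075, 0.997, -0.0]
contact_force: [0.0, -0.4, 0.9]
width: 0.0001
gripper_force: 0.0
```

>>> drive_tool --rows '[[[0,0,0],[0,0,-0.2],0],[[0,0,0],[0,0,-0.15],0],[[0,0,0],[0,0,-0.1],0],[[0,0,0],[0,0,0],0]]'

```text
clock: 18.75
position: [0.5012, 0.2481, 0.0394]
ee_rot: [0.0, -0.076, 0.997, -0.0]
contact_force: [-0.6, -3.6, 4.8]
width: 0.0002
gripper_force: 2.5
```

>>> drive_tool --rows '[[[0,0,0],[0,0,-0.1],0],[[0,0,0],[0,0,0],0],[[0,0,0],[0,0,0],0]]'

```text
clock: 19.12
position: [0.5013, 0.2481, 0.0383]
ee_rot: [0.0, -0.076, 0.997, -0.0]
contact_force: [-0.8, -4.1, 5.0]
width: 0.0001
gripper_force: 2.6
```

>>> drive_tool --rows '[[[0,0,0],[0,0,-0.1],0],[[0,0,0],[0,0,0],0],[[0,0,0],[0,0,0],0]]'

```text
clock: 19.5
position: [0.5013, 0.2481, 0.0375]
ee_rot: [0.0, -0.076, 0.997, -0.0]
contact_force: [-0.3, -3.3, 6.9]
width: 0.0001
gripper_force: 3.4
```

6.9 N at about 3 mm depth. I'll lift off and re-tap lightly at the up height to check.

>>> drive_tool --rows '[[[0,0,0],[0,0,1.5],0],[[0,0,0],[0,0,0],0],[[0,0,0],[0,0,0],0]]'

```text
clock: 19.88
position: [0.5007, 0.2489, 0.0517]
ee_rot: [-0.0, -0.076, 0.997, 0.0]
contact_force: [0.8, 0.7, -0.1]
width: 0.0001
gripper_force: 0.0
```

>>> drive_tool --rows '[[[0,0,0],[0,0,-0.6],0],[[0,0,0],[0,0,-0.1],0],[[0,0,0],[0,0,0],0]]'

```text
clock: 20.25
position: [0.5008, 0.2488, 0.0446]
ee_rot: [-0.0, -0.076, 0.997, 0.0]
contact_force: [0.0, 1.0, 2.6]
width: 0.0
gripper_force: 1.0
```

Contact force shows at TCP 0.0446, 4 mm above the latched height, so key 1 has come up. I'll withdraw upward and check the picture.

>>> drive_tool --rows '[[[0,0,0],[0,0,3],0],[[0,0,0],[0,0,4],0],[[0,0,0],[0,0,4],0],[[0,0,0],[0,0,3],0],[[0,0,0],[0,0,0],0],[[0,0,0],[0,0,0],0],[[0,0,0],[0,0,0],0]]'

```text
clock: 21.12
position: [0.5, 0.2482, 0.1831]
ee_rot: [-0.002, -0.076, 0.997, -0.0]
contact_force: [-0.2, -0.2, -0.3]
width: 0.0001
gripper_force: 0.0
```

Run:
```python
from h import *
a=eyes.get_image("wrist")[:,:,::-1]; b=eyes.get_image("scene")[:,:,::-1]
B=cv2.resize(b[160:265,170:310],(560,420),interpolation=cv2.INTER_CUBIC)
cv2.imwrite("pics/s7.png",cv2.resize(np.hstack([a,B]),(800,300)))
```

```text
(no output)
```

View pics/s7.png

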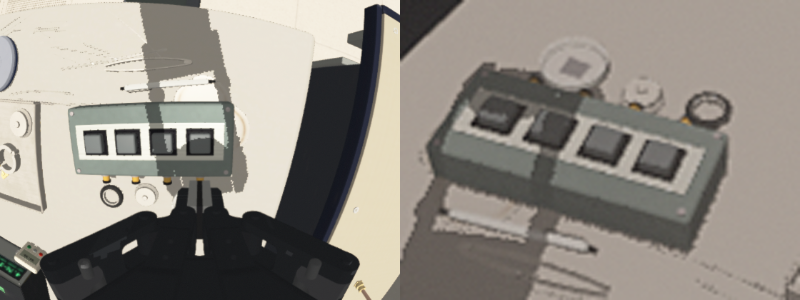

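All four keys, near crop (498,110) to (658,157), now stand at the same height. The pen, tweezers and round parts are where they were, and the tool is clear.

```bash
python3 -c "
from rig import job
print(job.sign_off())"
```

```text
the job is handed in; nothing more can be done
None
```

I tapped all four keys from left to right, found the far left key (key_1) latched, and pressed it until it released; all four now look level, the loose things look unmoved, and the job is handed in at about 21 s of the 46 s (no verdict was shown).

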